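Hang the parts bin back on the louvred panel

TASK

Pick up the loose parts bin that has a hooked lip along its back, lift it over the top rail of the louvred panel and let it down so that the lip catches behind the rail. It should hang squarely by its lip in the middle of the gap between the two bins that already hang there; leave the plain tray where it is.

Things in the scene. Friction and masses are not known exactly. Their poses are not given: they have to be found in the camera images.
- bin_center (a point): Loose lipped parts bin, blue plastic, upright and open on the bench, about 150 g: 100 mm long (x), 62 wide (y), 60 high; side walls straight and full height, front wall (-x) 34 mm high. Can be gripped from above across its 62 mm width. Point: its middle, 30 mm above its underside. x points to its back with the hooked lip, z up. At the start the lip points away from the robot within 20 degrees.
- bin_lip (a point): Middle of the lower edge of the bin's hooked lip, 80 mm behind bin_center (+x) and level with it; axes as the bin. The lip runs the full width, flaring back and down from a flange at the top of the back wall (flange underside 26 mm above bin_center). The slot in front of it, open below, starts at the back wall's face, 50 mm behind bin_center; 10 mm wide at the top, 27 mm at the lip's edge.
- rail_mid (a point): Middle of the top edge (the rail, 170 mm above the bench) of a fixed upright grey steel sheet, 400 mm long (y), 6 mm thick (x). x points away from the robot, square to the sheet; z up. Bins hang on its -x side, lips over to +x. Two bins like the loose one hang fixed, centred 155 mm either side of this point, tops 4 mm above the rail, fronts 107 mm out; the gap between is 248 mm.
- tray_center (a point): Bystander: loose plain tray of the same blue plastic, 100 x 62 mm and only 36 mm high, without a lip; the point is its middle, half-way up. It stands left or right, the lipped bin on the other side. Between them lies another bystander, a 110 x 25 x 25 mm blue square tube offcut.
Not all that is in view belongs to the job. What is shaped like the part that bears bin_center but grey, orange or red is not meant.

How it is judged:
By the outcome, as a careful person would: the job done as asked, in the order asked, and still so for the second after the job is handed in, with the robot touching nothing.
It also fails if it takes over 48 s, if anything falls off the work surface, if the arm or the gripper's body presses on something with over 40 N, if the wrist force passes 120 N, or if a joint passes its speed limit or range.

ROBOT

A 7-joint arm with a two-finger parallel gripper is mounted at the origin on the work surface. World frame = base frame: x ahead of the robot, y to its left, z up, the work surface at z = 0. Lengths are in m, angles in rad, forces in N, time in s.
With the tool pointing down it reaches from about 0.425 to 0.925 m from the base axis. Payload 6.8 kg.
Tool frame: the origin (TCP) lies on the mounting face of the last link; the fingertips stand 173 mm ahead of it and the grasp point (between the pads) lies 155 mm ahead of it (grip_point_offset is the distance from the TCP to the grasp point, in m); x points along the fingers, z is the direction in which the jaws open and shut, and the axes are right-handed (so a half turn about x gives the same grasp; the last joint's range is limited). The gripper opens to 85 mm and grips with 20 to 120 N. Pads are 22 mm wide; open, the fingers measure 114 mm over their backs; the gripper's body (76 mm by 85 mm) begins 54 mm behind the grasp point. The pads swing forward as they close: fully open they stand 13 mm farther back than shut.
Start: joints at [-1.213, 0.477, 0.022, 1.555, -0.011, 1.109, -0.083], TCP at [0.303, 0.603, 0.405] pointing down, gripper open.
Joint ranges: [-2.96, 2.96], [-0.34, 2.1], [-1.41, 1.46], [0.24, 2.44], [-1.37, 4.51], [0.17, 1.92], [-2.96, 2.96]. Speed limits (rad/s): [2.39, 2.39, 3.14, 3.14, 3.14, 3.14, 3.14].

INTERFACE

Orientations are given as a rotation vector (axis times angle).
In Python, from bench import * gives the robot as it stands. The module is installed in compiled form; this text tells all that it offers.
- The arm moves only by the tool servo_tool, never from a script. Its argument "motion" is a list of rows, each a list of 5 numbers: the shift along the tool's x, y, z in m, then the turn about the tool's x in degrees, then the gripper command: -1 is fully open, 1 is shut, values between are in proportion. In form: [[dx, dy, dz, turn, fingers], ...]. A call has 1 to 8 rows; each row is the pose to reach, as a shift and turn from the pose measured when the call began, along the tool's axes at that moment; what a row does not reach only later rows make up. A row lasts 1/10 s, in which the tool goes at most 50 mm and 8.59 degrees, less where a joint would pass 70% of its speed; a pose out of reach is approached as far as the arm can. A call with a gripper value outside its range is refused whole. The fingers move at their own pace and stop on an object; "force" is the grip in N (left out, the last holds). Time passes only in rows, so rows that repeat a pose let the fingers close. It gives the time, the measured TCP pose, the force and the opening at its end, in the units of the state.
- get_obs(): the state, without advancing time (a new reading comes with each control period).
- grab_frame(name): name is "scene" or "top" or "wrist"; returns the picture (420x560x3 uint8, red, green, blue); there is no depth.
- camera_params(name): a dict with "mtx" (3x3 intrinsics, pixels), "world_to_cam" (4x4, takes a point from world to camera coordinates); the wrist camera has in their place "T_tool_cam" (4x4, takes a point from camera to tool coordinates, whose origin is the TCP and whose axes are the tool frame's). Camera axes: x right, y down, z forward; pixel columns grow to the right and rows downward; lengths in m; the calibration is good to about 2 mm. A picture is of the moment at which its call begins: read the wrist's pose just before it. camera_params takes no time and is no camera call.
- hand_in(): hands the job in, once; it reports no verdict.
The state is a dict: "clock": time; "joints": joint angles; "qvel": joint speeds; "tau": joint torques, N m; "tcp_pos": TCP position; "orientation": TCP orientation; "contact_force": force on the tool from outside, world axes, zero at the start; "moment": the same for the moment, N m; "grip_width": finger opening in m.
Only numpy, scipy, OpenCV 4.12 (cv2) and the standard library are available. Lean on these libraries where they do the work, as an engineer would, in place of code of your own. Each camera call takes 0.05 s, during which the arm holds its last target. There are 200 camera calls.

## Working session

There is one attempt and no reset: what is moved stays moved. The work goes in short steps, Python scripts to look and compute and a tool call to move; the robot and the scene stay as the last step left them, time stands still between calls to the robot, and variables do not carry over. Pictures are saved under pics/ and viewed, about 8 in all and at most 12, crops included, and the job is handed in when it is done.

Besides the shell and the picture viewer there is one more tool, called after "Emit:" by a JSON object that holds its "name" and its "arguments", one argument or row to a line. servo_tool: Moves the arm, as the interface text tells. Its arguments: {"type":"object","properties":{"motion":{"type":"array","items":{"type":"array","items":{"type":"number"}}},"force":{"type":"number"}},"required":["motion"]}

```bash
mkdir -p pics; cat > h.py <<'E'
from bench import *
import numpy as np, cv2
from scipy.spatial.transform import Rotation as R
def save(n,im): cv2.imwrite('pics/'+n+'.png',im[:,:,::-1])
def proj(name,P):
    c=camera_params(name);K=np.array(c['mtx']);T=np.array(c['world_to_cam'])
    q=(T[:3,:3]@np.atleast_2d(P).T+T[:3,3:4]);u=K@q;return (u[:2]/u[2]).T
def ray(name,px,z):
    c=camera_params(name);K=np.array(c['mtx']);T=np.array(c['world_to_cam'])
    d=np.linalg.solve(K,np.c_[np.atleast_2d(px),np.ones(len(np.atleast_2d(px)))].T)
    C=-T[:3,:3].T@T[:3,3];d=T[:3,:3].T@d
    return (C[:,None]+d*((z-C[2])/d[2])).T
def tool():
    o=get_obs();return np.array(o['tcp_pos']),R.from_rotvec(o['orientation']).as_matrix()
E
python3 - <<'E'
from h import *
o=get_obs();print(o)
a=grab_frame('top');b=grab_frame('scene');np.save('top0.npy',a);np.save('scene0.npy',b)
save('both',np.hstack([a,b])[:, :]) if 0 else (save('top0',a),save('scene0',b))
for n in('top','scene'):
    c=camera_params(n);T=np.array(c['world_to_cam']);print(n,c['mtx'],-T[:3,:3].T@T[:3,3])
print(tool()[1])
E
```

```text
{'clock': 0.0, 'joints': array([-1.21308385,  0.47779598,  0.02237179,  1.55649343, -0.01150957,
        1.10933111, -0.08310216]), 'qvel': array([-0.00137235, -0.00020325, -0.00066362,  0.0002038 , -0.00178351,
        0.00106963,  0.0006586 ]), 'tau': array([ 1.04792889e-05, -5.96465743e+01,  1.60817385e+00, -2.81196874e+01,
        1.25771365e-02,  9.68335080e-03,  1.52168752e-05]), 'tcp_pos': array([0.30305086, 0.60281446, 0.40371109]), 'orientation': array([-0.86071694,  1.39583615,  0.85888225]), 'contact_force': array([ 0.51456328,  0.10658527, -0.00862428]), 'moment': array([-0.0160162 , -0.00942646,  0.01071169]), 'grip_width': 0.08526124076438679}
top [[460.17256338   0.         268.72772775]
 [  0.         460.17256338 205.01222977]
 [  0.           0.           1.        ]] [0.34017596 0.10262984 1.46740914]
scene [[473.15772756   0.         278.86229781]
 [  0.         473.15772756 216.27988842]
 [  0.           0.           1.        ]] [1.4315307  0.3800083  1.08137132]
[[-6.28035125e-04 -8.93480739e-01  4.49101073e-01]
 [-1.47569147e-03  4.49101501e-01  8.93479526e-01]
 [-9.99998714e-01 -1.01598095e-04 -1.60055342e-03]]
```

View pics/top0.png

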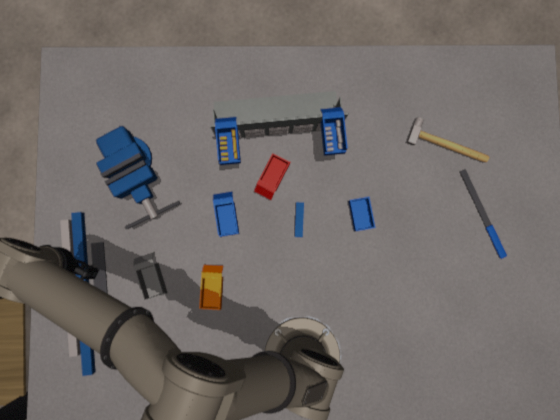

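View pics/scene0.png

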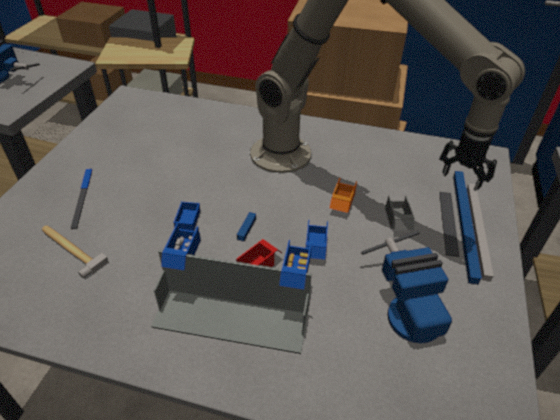

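Top view, blue candidates: (226,215) has a dark slot/lip strip at its far end, (361,214) is a plain rectangle, and (299,220) is a narrow tube. The hung bins are at (228,142) and (333,132). The red, orange and grey look-alikes are excluded. The bin at (226,215) fits. I'll confirm that with an enlarged crop and measure the masks.

```bash
python3 - <<'E'
from h import *
a=np.load('top0.npy');b=np.load('scene0.npy')
c1=cv2.resize(a[95:245,200:385],None,fx=4,fy=4,interpolation=cv2.INTER_CUBIC)[:600,:740]
save('crop_top',c1)
hsv=cv2.cvtColor(a,cv2.COLOR_RGB2HSV)
m=((hsv[...,0]>100)&(hsv[...,0]<125)&(hsv[...,1]>140)&(hsv[...,2]>50)).astype(np.uint8)
n,l,s,c=cv2.connectedComponentsWithStats(m)
for i in range(1,n):
    x,y,w,h,A=s[i]
    if A>100 and 200<x<390 and y<245:
        k=cv2.findContours((l==i).astype(np.uint8),0,2)[0][0]
        r=cv2.minAreaRect(k);bx=cv2.boxPoints(r)
        print(A,s[i][:4],np.round(bx,1).tolist());print(np.round(ray('top',bx,0.06),3)[:,:2].tolist())
g=cv2.cvtColor(b,cv2.COLOR_RGB2BGR)
save('crop_sc',cv2.resize(b[190:350,145:345],None,fx=3.7,fy=3.7,interpolation=cv2.INTER_CUBIC))
E
```

```text
648 [321 107  26  48] [[320.6000061035156, 108.19999694824219], [343.29998779296875, 106.4000015258789], [346.8999938964844, 152.8000030517578], [324.1000061035156, 154.5]]
[[0.766, -0.062], [0.771, -0.134], [0.624, -0.142], [0.619, -0.071]]
624 [215 117  25  48] [[213.60000610351562, 118.9000015258789], [236.0, 116.69999694824219], [240.5, 162.1999969482422], [218.10000610351562, 164.5]]
[[0.733, 0.272], [0.74, 0.202], [0.596, 0.188], [0.589, 0.257]]
822 [214 192  25  44] [[212.10000610351562, 194.6999969482422], [231.8000030517578, 191.60000610351562], [238.39999389648438, 233.0], [218.60000610351562, 236.10000610351562]]
[[0.495, 0.275], [0.505, 0.215], [0.377, 0.194], [0.368, 0.255]]
634 [349 197  26  34] [[348.29998779296875, 200.5], [368.5, 196.5], [374.5, 226.6999969482422], [354.29998779296875, 230.6999969482422]]
[[0.475, -0.143], [0.487, -0.206], [0.394, -0.222], [0.382, -0.16]]
248 [295 203   9  34] [[294.3999938964844, 235.89999389648438], [295.79998779296875, 202.6999969482422], [303.1000061035156, 203.0], [301.70001220703125, 236.1999969482422]]
[[0.368, 0.023], [0.469, 0.018], [0.468, -0.004], [0.366, 0.001]]
```

View pics/crop_top.png

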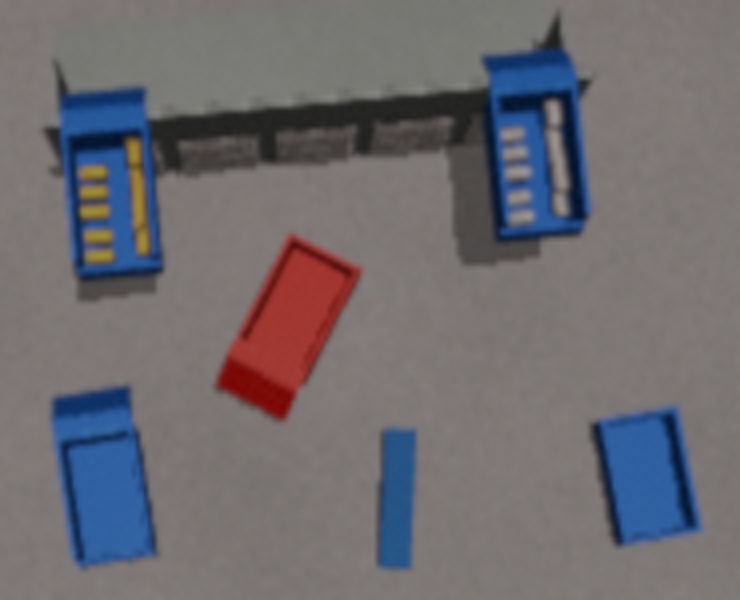

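View pics/crop_sc.png

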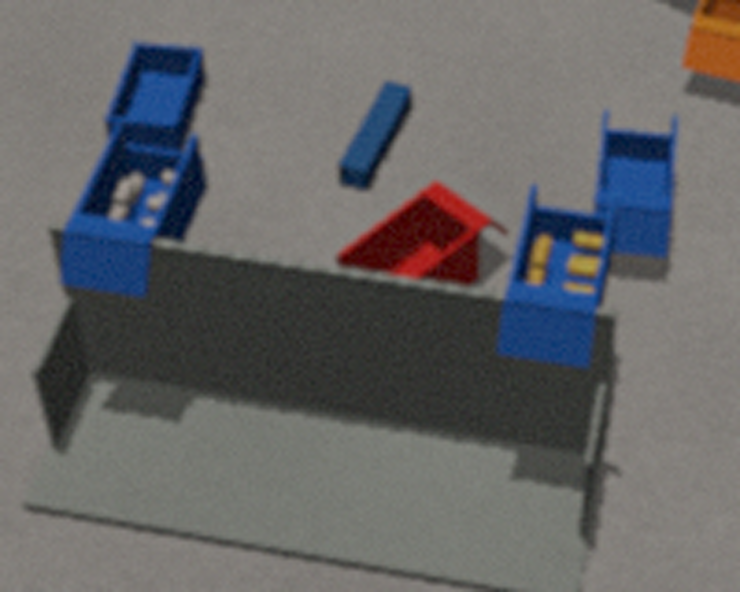

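The crops confirm the choice. The loose blue bin (top view 226,215) has the dark lip step at its far end and the lip face in the scene view at crop (637,225). The tray (361,214) has no lip and is low. Next I'll measure the rail from the hung bins' lip edges and from the edge line in two views, then the bin itself.

```bash
cat > m1.py <<'E'
from h import *
a=np.load('top0.npy');b=np.load('scene0.npy')
f=lambda p,z:ray('top',p,z)[:,:2]
L=f([[213.6,118.9],[236,116.7]],.144);Rr=f([[320.6,108.2],[343.3,106.4]],.144)
l,r=L.mean(0),Rr.mean(0);d=l-r;print('lips',L,Rr,'sep',np.linalg.norm(d))
yaw=np.arctan2(-d[0],d[1]);x=np.array([np.cos(yaw),np.sin(yaw)])
mid=(l+r)/2-.023*x;print('yaw',np.degrees(yaw),'rail_mid',mid)
def edge(im,cols,r0,r1,sign,name,z=.17):
    g=cv2.GaussianBlur(cv2.cvtColor(im,cv2.COLOR_RGB2GRAY).astype(float),(3,3),0);P=[]
    for c in cols:
        lo,hi=int(r0(c)),int(r1(c));gr=sign*(g[lo+1:hi+1,c]-g[lo-1:hi-1,c])/2
        k=int(gr.argmax())
        if 0<k<len(gr)-1:
            q=gr[k-1:k+2];k=k+.5*(q[0]-q[2])/(q[0]-2*q[1]+q[2]+1e-9)
        P.append((c,lo+k))
    P=np.array(P,np.float32);v=cv2.fitLine(P,cv2.DIST_HUBER,0,.01,.01).ravel()
    res=np.abs((P-v[2:])@np.array([-v[1],v[0]]));ends=[v[2:]+v[:2]*t for t in(-30,30)]
    W=ray(name,np.array(ends),z)[:,:2];dd=W[1]-W[0]
    if dd[1]<0:dd=-dd
    n=np.array([dd[1],-dd[0]]);n/=np.linalg.norm(n)
    print(name,'res',np.median(res),'px',np.round(ends,1).tolist(),'yaw',np.degrees(np.arctan2(-dd[0],dd[1])),'offset along x-axis of mid',x@(W.mean(0)-mid))
edge(a,range(246,316),lambda c:118-(c-240)*.085-1,lambda c:118-(c-240)*.085+14,-1,'top') if 0 else None
g=cv2.cvtColor(a,cv2.COLOR_RGB2GRAY);print(g[108:142,[250,270,290,310]].T)
g=cv2.cvtColor(b,cv2.COLOR_RGB2GRAY);print(g[252:275,[195,205,215,225,235]].T)
E
python3 m1.py
```

```text
lips [[0.70973987 0.2617895 ]
 [0.71598892 0.19606919]] [[ 0.74021514 -0.05268157]
 [ 0.74528328 -0.119545  ]] sep 0.3164568859602747
yaw 5.418839314865401 rail_mid [0.70490959 0.06923601]
[[123 122 123 122 124 123 124 124 124 124 124 124 123 126 126 101  47  35
   36  35  38  46  70  80  77  66  63  62  63  73  98 116 122 121]
 [121 122 122 122 122 122 122 124 124 124 125 123 125 102  48  37  37  34
   39  47  71  81  72  62  67  69  59  69 101 121 123 123 121 121]
 [120 119 120 120 120 121 120 122 121 122 121  98  49  36  34  38  36  37
   37  38  37  35  37  36  40  64 103 121 124 123 122 120 121 121]
 [122 121 122 123 123 122 121 119 116  97  55  38  38  38  36  40  77  92
   84  76  67  68  63  74  97 114 121 124 124 123 122 121 120 120]]
[[ 76  92 104 114 125 106  64  51  55  54  59  50  51  51  51  56  47  54
   55  49  52  47  49]
 [127 123 126 125 126 121 114  74  51  55  54  55  54  49  57  50  54  55
   53  52  54  48  55]
 [127 124 126 128 127 127 130 127 110  71  49  51  52  51  55  53  50  50
   54  52  43  50  56]
 [127 125 129 130 133 128 128 127 123 113  76  52  48  49  52  54  52  50
   45  54  49  49  49]
 [130 128 129 131 129 131 127 113 113 125 128 119  71  48  52  53  55  54
   55  54  51  54  54]]
```

```bash
cat > m2.py <<'E'
from h import *
a=np.load('top0.npy');b=np.load('scene0.npy')
def cross(im,cols,r0,n,th):
    g=cv2.cvtColor(im,cv2.COLOR_RGB2GRAY).astype(float);P=[]
    for c in cols:
        s=int(r0(c))
        for r in range(s+n,s,-1):   # dark below, go up until light
            if g[r,c]<th and g[r-1,c]>=th: P.append((c,r-1+(g[r-1,c]-th)/(g[r-1,c]-g[r,c])));break
    return np.array(P,np.float32)
def line(P,name):
    for _ in range(3):
        v=cv2.fitLine(P,cv2.DIST_HUBER,0,.01,.01).ravel();res=np.abs((P-v[2:])@np.array([-v[1],v[0]]));P=P[res<.8]
    W=ray(name,np.array([v[2:]-v[:2]*35,v[2:]+v[:2]*35]),.17)[:,:2];d=W[1]-W[0];d*=np.sign(d[1])
    yaw=np.arctan2(-d[0],d[1]);return len(P),res.mean(),np.degrees(yaw),W
ref=np.array([.7049,.0692])
for nm,im,cols,r0 in(('top',a,range(246,316),lambda c:120.5-(c-250)*.105-3),('scene',b,list(range(192,280)),lambda c:257+(c-195)*.155-3)):
    n,res,yaw,W=line(cross(im,cols,r0,8 if nm=='top' else 8,82),nm)
    y=np.radians(yaw);x=np.array([np.cos(y),np.sin(y)]);print(nm,n,res,yaw,W.round(4).tolist(),'off x mm',1e3*x@(W.mean(0)-ref))
# loose bin, corners in top; candidates
f=lambda p,z:ray('top',p,z)[:,:2]
p=[[212.1,194.7],[231.8,191.6],[238.4,233.0],[218.6,236.1]]
lip=f(p[:2],.03);fl=f([p[3]],.034)[0];fr=f([p[2]],0)[0]
print('lip',lip,'front',fl,fr)
ax=lip.mean(0)-(fl+fr)/2;print('len',np.linalg.norm(ax),'yaw',np.degrees(np.arctan2(ax[1],ax[0])),'center',lip.mean(0)-.08*ax/np.linalg.norm(ax))
# scene masks of the loose bin
h=cv2.cvtColor(b,cv2.COLOR_RGB2HSV);m=((h[...,0]>100)&(h[...,0]<125)&(h[...,1]>140)&(h[...,2]>50)).astype(np.uint8)
m2=np.zeros_like(m);m2[215:262,302:335]=m[215:262,302:335]
k=max(cv2.findContours(m2,0,2)[0],key=cv2.contourArea);ap=cv2.approxPolyDP(k,1.5,True)[:,0];print(ap.tolist())
E
python3 m2.py
```

```text
top 70 0.15992332 4.983613008662826 [[0.6886, 0.1665], [0.7061, -0.0341]] off x mm -7.763878788172783
scene 88 0.13487811 5.078853743093039 [[0.7173, -0.0183], [0.7015, 0.1605]] off x mm 4.645499461521453
lip [[0.4986224  0.27898349]
 [0.50809642 0.21711804]] front [0.36864934 0.25759987] [0.37883958 0.19827884]
len 0.13116593770685236 yaw 8.819839535009335 center [0.42430538 0.23578452]
[[308, 225], [306, 247], [302, 248], [302, 250], [309, 254], [308, 261], [310, 257], [324, 258], [326, 227]]
```

```bash
cat >> h.py <<'E'
def delta(xy,z,jaw_deg):
    p,M=tool();s=M.T@(np.array([*xy,z])-p)
    cur=np.degrees(np.arctan2(M[1,2],M[0,2]));t=-((jaw_deg-cur+90)%180-90)
    print('tool shift mm',(s*1e3).round(1),'turn',round(t,2),'pos',p.round(4),'tilt',M[:,0].round(4),'jaw',round(cur,2))
E
python3 - <<'E'
from h import *
delta([.424,.236],.36,98.8)
c=camera_params('wrist');print(c)
E
```

```text
tool shift mm [  44.3 -272.8 -273.4] turn -35.49 pos [0.303  0.6029 0.4038] tilt [-6.0e-04 -1.5e-03 -1.0e+00] jaw 63.31
{'mtx': array([[340.71252036,   0.        , 282.42076548],
       [  0.        , 340.71252036, 212.99208818],
       [  0.        ,   0.        ,   1.        ]]), 'T_tool_cam': array([[ 1.34343380e-04, -3.16638719e-01,  9.48546205e-01,
         3.11748146e-02],
       [-5.70471051e-05, -9.48546215e-01, -3.16638714e-01,
         8.14177464e-02],
       [ 9.99999989e-01, -1.15734999e-05, -1.45494227e-04,
        -3.89846546e-04],
       [ 0.00000000e+00,  0.00000000e+00,  0.00000000e+00,
         1.00000000e+00]])}
```

Emit:
{"name": "servo_tool", "arguments": {
  "motion": [
    [0.005, -0.034, -0.034, -5, -1],
    [0.011, -0.068, -0.068, -10, -1],
    [0.017, -0.102, -0.102, -15, -1],
    [0.022, -0.137, -0.137, -20, -1],
    [0.028, -0.171, -0.171, -25, -1],
    [0.033, -0.205, -0.205, -30, -1],
    [0.039, -0.239, -0.239, -35.5, -1],
    [0.044, -0.273, -0.273, -35.5, -1]
  ]
}}

```text
clock: 0.9
tcp_pos: [0.4244, 0.2342, 0.3599]
orientation: [-1.324, 1.133, 1.324]
contact_force: [1.8, 0.7, 0.3]
grip_width: 0.0852
```

Emit:
{"name": "servo_tool", "arguments": {
  "motion": [
    [0, 0, 0, 0, -1],
    [0, 0, 0, 0, -1]
  ]
}}

```text
clock: 1.1
tcp_pos: [0.4247, 0.2328, 0.3597]
orientation: [-1.322, 1.136, 1.321]
contact_force: [-0.1, 1.0, 0.4]
grip_width: 0.0852
```

```bash
cat >> h.py <<'E'
def wray(px,z,pose):
    p,M=pose;c=camera_params('wrist');K=np.array(c['mtx']);T=np.array(c['T_tool_cam'])
    px=np.atleast_2d(px);d=np.linalg.solve(K,np.c_[px,np.ones(len(px))].T)
    C=M@T[:3,3]+p;d=M@T[:3,:3]@d
    return (C[:,None]+d*((z-C[2])/d[2])).T
E
python3 - <<'E'
from h import *
delta([.424,.236],.36,98.8)
p=tool();w=grab_frame('wrist');np.savez('w1.npz',w=w,p=p[0],M=p[1]);save('w1',w)
E
```

```text
tool shift mm [-0.3  0.2  3.3] turn -0.03 pos [0.4247 0.2328 0.3597] tilt [-0.0015 -0.0022 -1.    ] jaw 98.77
```

View pics/w1.png

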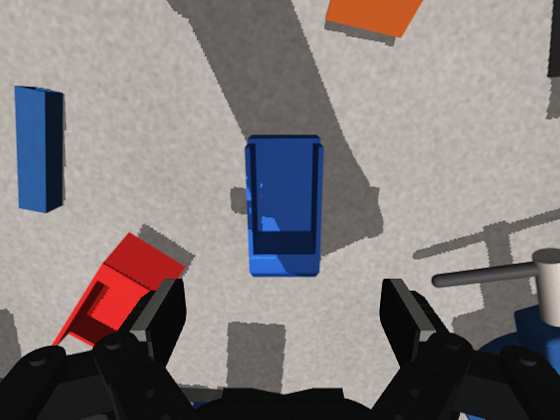

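Wrist view: the bin sits at columns 246–323 and rows 136–276. Its lip end is at the bottom (row ~255–276), towards the panel. The red bin is at lower left, outside the finger path. Next I'll measure from this view.

```bash
python3 - <<'E'
from h import *
d=np.load('w1.npz');w=d['w'];pose=(d['p'],d['M'])
h=cv2.cvtColor(w,cv2.COLOR_RGB2HSV);m=((h[...,0]>100)&(h[...,0]<125)&(h[...,1]>130)).astype(np.uint8)
n,l,s,c=cv2.connectedComponentsWithStats(m);i=l[180,285];k=(l==i).astype(np.uint8)
print(s[i])
for r in (140,150,170,190,210,230,250,260,270,274):
    x=np.where(k[r])[0];print(r,x.min(),x.max()+1, wray([[x.min()-.5,r],[x.max()+.5,r]],.06,pose)[:,:2].round(4).tolist())
for col in (265,285,305):
    y=np.where(k[:,col])[0];print(col,y.min(),y.max(),wray([[col,y.min()-.5]],.034,pose).round(4),wray([[col,y.max()+.5]],.03,pose).round(4),wray([[col,y.max()+.5]],.06,pose).round(4))
C=d['p']+d['M']@np.array(camera_params('wrist')['T_tool_cam'])[:3,3];print('cam',C)
E
```

```text
[  245   135    79   142 10420]
140 248 320 [[0.3774, 0.1971], [0.3689, 0.2523]]
150 245 324 [[0.3854, 0.1957], [0.376, 0.2568]]
170 246 323 [[0.401, 0.1984], [0.3916, 0.259]]
190 246 322 [[0.4174, 0.2003], [0.4079, 0.2614]]
210 247 321 [[0.4342, 0.2032], [0.4248, 0.2637]]
230 248 321 [[0.4517, 0.2061], [0.4423, 0.2671]]
250 249 320 [[0.4699, 0.2092], [0.4605, 0.2697]]
260 249 320 [[0.4794, 0.2104], [0.4699, 0.2714]]
270 250 319 [[0.4889, 0.2124], [0.4796, 0.2724]]
274 252 317 [[0.4925, 0.2146], [0.4837, 0.2714]]
265 135 276 [[0.3738 0.209  0.034 ]] [[0.5098 0.2275 0.03  ]] [[0.4932 0.2268 0.06  ]]
285 135 276 [[0.3712 0.2257 0.034 ]] [[0.5068 0.247  0.03  ]] [[0.4904 0.2443 0.06  ]]
305 135 275 [[0.3686 0.2425 0.034 ]] [[0.5027 0.2662 0.03  ]] [[0.4867 0.2616 0.06  ]]
cam [0.34403661 0.21990298 0.32866815]
```

```bash
python3 - <<'E'
from h import *
delta([.428,.2337],.193,99.0)
E
```

```text
tool shift mm [166.9  -3.7  -1. ] turn -0.07 pos [0.4243 0.2344 0.3599] tilt [-0.0012 -0.0014 -1.    ] jaw 98.93
```

Emit:
{"name": "servo_tool", "arguments": {
  "motion": [
    [0.04, -0.004, 0, 0, -1],
    [0.08, -0.004, 0, 0, -1],
    [0.115, -0.004, 0, 0, -1],
    [0.14, -0.004, 0, 0, -1],
    [0.155, -0.004, 0, 0, -1],
    [0.167, -0.004, 0, 0, -1],
    [0.167, -0.004, 0, 0, -1]
  ],
  "force": 40
}}

```text
clock: 1.85
tcp_pos: [0.4273, 0.2359, 0.1917]
orientation: [-1.325, 1.134, 1.326]
contact_force: [-0.8, -0.6, 0.3]
grip_width: 0.0852
```

Emit:
{"name": "servo_tool", "arguments": {
  "motion": [
    [0, 0, 0, 0, 0],
    [0, 0, 0, 0, 0.5],
    [0, 0, 0, 0, 1],
    [0, 0, 0, 0, 1],
    [0, 0, 0, 0, 1],
    [0, 0, 0, 0, 1],
    [0, 0, 0, 0, 1],
    [0, 0, 0, 0, 1]
  ],
  "force": 40
}}

```text
clock: 2.65
tcp_pos: [0.4276, 0.2363, 0.1924]
orientation: [-1.324, 1.132, 1.326]
contact_force: [-1.9, 1.5, 6.4]
grip_width: 0.0614
```

```bash
python3 - <<'E'
from h import *
for _ in range(3): delta([.428,.2337],.193,99.0)
p=tool();w=grab_frame('wrist');np.savez('w2.npz',w=w,p=p[0],M=p[1]);save('w2',w)
p=tool();print(p[0])
E
```

```text
tool shift mm [-0.6 -0.  -2.7] turn 0.07 pos [0.4276 0.2363 0.1924] tilt [-0.0022 -0.001  -1.    ] jaw 99.07
tool shift mm [-0.6 -0.  -2.7] turn 0.07 pos [0.4276 0.2363 0.1924] tilt [-0.0022 -0.001  -1.    ] jaw 99.07
tool shift mm [-0.6 -0.  -2.7] turn 0.07 pos [0.4276 0.2363 0.1924] tilt [-0.0022 -0.001  -1.    ] jaw 99.07
[0.42755556 0.23634784 0.19245831]
```

View pics/w2.png

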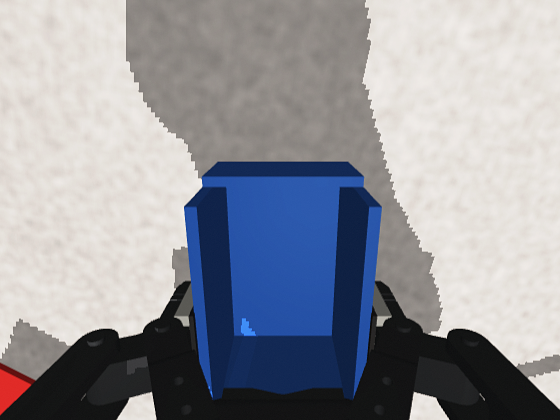

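Gripped (width 61.4 mm), with pads flat on both side walls. The front wall's upper edge is at row ~177, columns 203–363, and the side-wall front tops are at row ~207, columns 185–381. I'll use these to fix the bin in the tool frame, then lift.

```bash
python3 - <<'E'
from h import *
d=np.load('w2.npz');w=d['w'];pose=(d['p'],d['M'])
def t(px,z): return ((wray(px,z,pose)-d['p'])@d['M']*1e3).round(1)
print('bottom front z0',t([[219,162],[349,162]],0).tolist())
print('front top .034',t([[203,177],[363,177]],.034).tolist())
print('side tops .06',t([[185,207],[381,207]],.06).tolist())
print('side back .06',t([[213,398],[357,398]],.06).tolist())
g=cv2.cvtColor(w,cv2.COLOR_RGB2GRAY);print(g[155:192,[230,283,330]].T)
delta([.428,.2337],.193,99.0)
p=d['p'];M=d['M'];print(M.round(3))
E
```

```text
bottom front z0 [[192.6, 53.4, -30.5], [192.6, 53.4, 31.3]]
front top .034 [[158.6, 53.6, -30.6], [158.6, 53.6, 30.3]]
side tops .06 [[132.6, 49.8, -30.7], [132.5, 49.8, 30.4]]
side back .06 [[132.4, -26.7, -26.9], [132.4, -26.7, 28.2]]
[[135 135 133 134 134 137  97  34  37  38  39  39  39  40  38  39  39  40
   38  37  38  57  77  81  80  80  80  80  79  81  80  80  79  81  80  81
   80]
 [140 139 139 136 138 141 100  33  39  38  37  40  38  39  40  39  39  38
   39  39  36  59  82  87  86  85  85  86  86  86  85  86  85  85  86  86
   86]
 [140 141 141 143 144 145 104  32  38  38  38  38  40  38  38  38  39  39
   39  38  37  58  83  86  86  86  86  85  86  85  85  86  86  86  85  86
   85]]
tool shift mm [-0.5 -0.  -2.7] turn 0.07 pos [0.4276 0.2363 0.1925] tilt [-0.0022 -0.001  -1.    ] jaw 99.07
[[-0.002 -0.988 -0.158]
 [-0.001 -0.158  0.988]
 [-1.     0.002 -0.001]]
```

Emit:
{"name": "servo_tool", "arguments": {
  "motion": [
    [-0.005, 0, 0, 0, 1],
    [-0.02, 0, 0, 0, 1],
    [-0.05, 0, 0, 0, 1],
    [-0.09, 0, 0, 0, 1],
    [-0.13, 0, 0, 0, 1],
    [-0.17, 0, 0, 0, 1],
    [-0.2, 0, 0, 0, 1],
    [-0.22, 0, 0, 0, 1]
  ]
}}

```text
clock: 3.5
tcp_pos: [0.428, 0.2363, 0.4152]
orientation: [-1.324, 1.13, 1.325]
contact_force: [0.3, 0.5, -1.8]
grip_width: 0.0615
```

Emit:
{"name": "servo_tool", "arguments": {
  "motion": [
    [0, 0, 0, 0, 1],
    [0, 0, 0, 0, 1]
  ]
}}

```text
clock: 3.7
tcp_pos: [0.4278, 0.2359, 0.4151]
orientation: [-1.324, 1.129, 1.324]
contact_force: [0.1, 0.5, -2.0]
grip_width: 0.0614
```

```bash
python3 - <<'E'
from h import *
mid=np.array([.7033,.0700]);y=np.radians(5.05);x=np.array([np.cos(y),np.sin(y)])
w=grab_frame('wrist');g=cv2.cvtColor(w,cv2.COLOR_RGB2GRAY);h=cv2.cvtColor(w,cv2.COLOR_RGB2HSV)
for c in(230,283,330): print(c,g[158:182,c])
delta(mid-.075*x,.5,95.05)
E
```

```text
230 [211 215 225 176  52  32  36  38  37  38  38  38  37  37  37  38  38  34
  54  74  79  77  76  76]
283 [128 130 131 100  43  34  38  38  38  37  38  39  37  38  37  36  37  35
  56  78  83  83  82  82]
330 [136 135 136 103  43  36  37  36  37  37  39  35  38  38  38  38  36  35
  56  78  83  82  83  83]
tool shift mm [ -86.  -171.3 -201.9] turn 3.99 pos [0.4276 0.2358 0.4142] tilt [-9.e-04 -2.e-04 -1.e+00] jaw 99.04
```

Emit:
{"name": "servo_tool", "arguments": {
  "motion": [
    [-0.015, -0.02, -0.025, 0, 1],
    [-0.03, -0.05, -0.06, 1, 1],
    [-0.045, -0.08, -0.095, 2, 1],
    [-0.06, -0.11, -0.13, 3, 1],
    [-0.075, -0.14, -0.165, 4, 1],
    [-0.086, -0.16, -0.19, 4, 1],
    [-0.086, -0.171, -0.202, 4, 1],
    [-0.086, -0.171, -0.202, 4, 1]
  ]
}}

```text
clock: 4.55
tcp_pos: [0.6292, 0.0615, 0.4975]
orientation: [-1.271, 1.172, 1.273]
contact_force: [-0.6, -0.2, -1.7]
grip_width: 0.0615
```

Emit:
{"name": "servo_tool", "arguments": {
  "motion": [
    [0, 0, 0, 0, 1],
    [0, 0, 0, 0, 1],
    [0, 0, 0, 0, 1]
  ]
}}

```text
clock: 4.85
tcp_pos: [0.6284, 0.0629, 0.4969]
orientation: [-1.271, 1.172, 1.276]
contact_force: [-0.0, -0.1, -2.1]
grip_width: 0.0616
```

```bash
python3 - <<'E'
from h import *
p=tool();w=grab_frame('wrist');np.savez('w3.npz',w=w,p=p[0],M=p[1]);save('w3',w);print(p[0])
p=tool();print(p[0])
E
```

```text
[0.62839653 0.06291665 0.49685376]
[0.62852995 0.06268984 0.49722634]
```

View pics/w3.png

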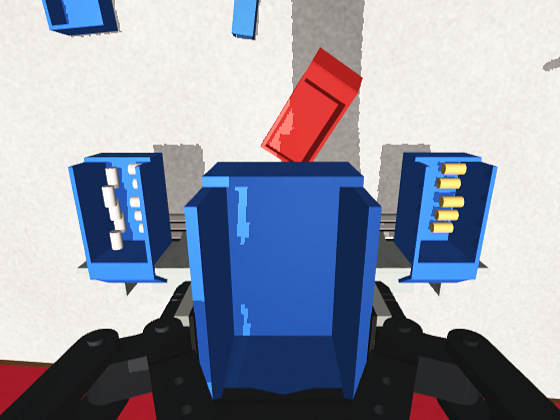

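The wrist view shows the gap well. The hung bins are at columns 70–165 and 397–495, and the rail shows at row ~267 between them and the held bin, at columns 165–190 and 378–397. One enlarged crop for exact edges.

```bash
python3 - <<'E'
from h import *
w=np.load('w3.npz')['w']
A=cv2.resize(w[145:295,60:195],None,fx=4,fy=4,interpolation=cv2.INTER_NEAREST)
B=cv2.resize(w[145:295,370:505],None,fx=4,fy=4,interpolation=cv2.INTER_NEAREST)
im=np.hstack([A,B])[:, :]
im=cv2.resize(im,(800,444),interpolation=cv2.INTER_AREA) if im.shape[1]>800 else im
save('w3c',im);print(im.shape)
g=cv2.cvtColor(w,cv2.COLOR_RGB2GRAY)
for c in(170,174,178,182,384,388,392): print(c,g[240:290,c])
E
```

```text
(444, 800, 3)
170 [ 38  38  38  44  64  77  76  76  77  78  75  77  79  81  81  80  79  81
  81  79  80  79  80  81  81  81  78  92 196 238 235 234 232 233 236 236
 236 236 235 235 235 235 234 234 233 233 233 233 233 233]
174 [ 22  59  77  75  74  75  73  76  79  80  80  78  80  80  80  79  78  77
  79  73  74  76  76  77  77  77  73  90 196 237 235 233 232 233 234 235
 236 236 236 236 234 234 234 234 235 235 236 236 238 241]
178 [ 23  58  76  78  79  79  78  78  79  80  79  81  80  81  81  78  74  73
  76  76  76  76  77  78  78  76  71  90 195 238 235 233 231 232 235 234
 235 235 235 236 236 236 236 239 242 203  81  12  19  23]
182 [ 79  79  80  82  82  79  80  80  79  80  81  79  81  81  80  80  79  80
  81  81  80  82  83  81  82  80  79  76 192 239 235 234 232 233 236 236
 236 236 236 235 236 240 201  81  13  21  24  27  25  25]
384 [ 80  80  79  79  78  77  78  80  79  78  79  78  79  79  78  77  75  74
  77  79  81  79  78  77  79  78  73 103 202 235 232 231 227 230 235 235
 235 235 234 234 235 237 244 202  62  13  21  23  23  25]
388 [ 30  67  81  80  79  78  76  79  79  77  79  79  80  80  79  79  78  77
  78  74  75  74  73  74  75  78  73 103 201 236 232 232 227 231 235 236
 236 236 237 237 236 236 235 235 236 243 201  63  22  15]
392 [ 31  68  82  78  79  80  80  80  78  79  80  78  78  81  78  81  79  77
  77  78  79  76  74  73  72  72  68 102 201 236 232 232 227 230 235 235
 235 235 235 235 234 234 233 233 233 233 233 233 233 234]
```

View pics/w3c.png

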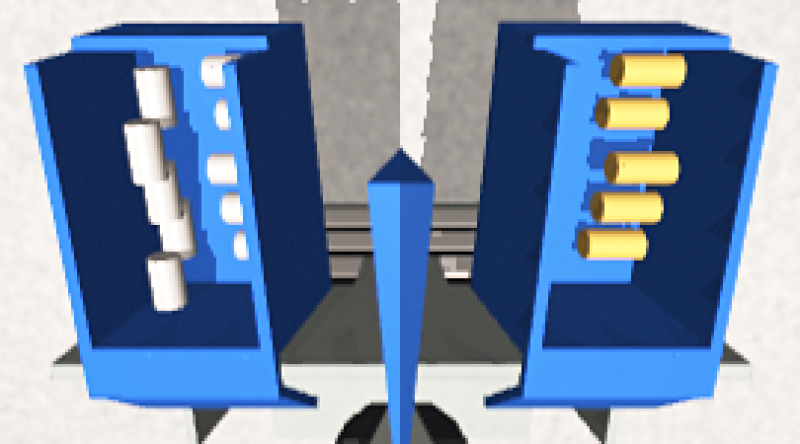

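```bash
python3 - <<'E'
from h import *
d=np.load('w3.npz');w=d['w'];pose=(d['p'],d['M']);b=w[...,2].astype(float)
def side(x0,r0,x1,r1,sgn):
    P=[]
    for r in range(185,258):
        c=x0+(x1-x0)*(r-r0)/(r1-r0);cs=np.arange(int(c)-5,int(c)+7);v=b[r,cs];gr=sgn*np.diff(v);k=gr.argmax()
        # half-level crossing near max gradient
        hi,lo=max(v),min(v);P.append((cs[k]+.5,r))
    P=np.array(P,np.float32);f=cv2.fitLine(P,cv2.DIST_HUBER,0,.01,.01).ravel()
    res=np.abs((P-f[2:])@np.array([-f[1],f[0]]));print('res',res.mean())
    e=np.array([f[2:]+f[:2]*(rr-f[3])/f[1] for rr in(190,255)]);return wray(e,.174,pose)[:,:2]
l=side(141,165,155.2,275,-1);r=side(426.7,165,410.5,275,1)
print('inner rims y- bin',l,'y+ bin',r)
for rows in((267.7,267.8),(271.6,271.6)):
    e=wray([[174,rows[0]],[390,rows[1]-.15]],.17,pose)[:,:2];dd=e[1]-e[0];print('rail',e.tolist(),np.degrees(np.arctan2(-dd[0],dd[1])))
yaw=np.radians(5.05);x=np.array([np.cos(yaw),np.sin(yaw)]);yy=np.array([-x[1],x[0]])
print('gap',((r.mean(0)-l.mean(0))@yy)*1e3,'mid along yy',(r.mean(0)+l.mean(0))@yy/2)
for q in(l,r):
    q=q[1]-q[0];print('side yaw',np.degrees(np.arctan2(q[1],q[0])))
F=wray([[174,267.7],[390,267.6]],.17,pose)[:,:2].mean(0)
print('front edge along x',F@x,'prior mid along x',np.array([.7033,.07])@x,'prior along yy',np.array([.7033,.07])@yy,'tool',d['p'][:2]@x,d['p'][:2]@yy)
M=d['M'];print('jaw',np.degrees(np.arctan2(M[1,2],M[0,2])),M[:,0])
E
```

```text
res 0.2498101
res 0.2522643
inner rims y- bin [[ 0.63179215 -0.06180036]
 [ 0.69449201 -0.0562111 ]] y+ bin [[0.61028499 0.18461772]
 [0.67293444 0.19012225]]
rail [[0.7081083528415887, -0.03597122086003925], [0.6898659310641071, 0.17174863169948618]] 5.018966528374007
rail [[0.712328916104358, -0.036021820786414104], [0.6939039136497749, 0.1725031704429357]] 5.049468454884177
gap 247.31473126803184 mid along yy 0.00650756553643608
side yaw 5.09406330329024
side yaw 5.021245529854675
front edge along x 0.7022229687816427 prior mid along x 0.7067317267256297 prior along yy 0.007820258270023318 tool 0.6314955001573789 0.007357789464296707
jaw 94.97559300676866 [-0.0054656  -0.00154604 -0.99998387]
```

Checks agree: the gap is 247.3 mm (248 expected) and the rail yaw is 5.05°. The rail is about 77 mm behind bin_center, and the bin is within 1 mm of the middle. I'll go down with the rail kept in the wide part of the slot (about 61 mm behind).

Emit:
{"name": "servo_tool", "arguments": {
  "motion": [
    [0.01, -0.016, -0.001, 0, 1],
    [0.04, -0.016, -0.001, 0, 1],
    [0.07, -0.016, -0.001, 0, 1],
    [0.1, -0.016, -0.001, 0, 1],
    [0.125, -0.016, -0.001, 0, 1],
    [0.145, -0.016, -0.001, 0, 1],
    [0.154, -0.016, -0.001, 0, 1],
    [0.154, -0.016, -0.001, 0, 1]
  ]
}}

```text
clock: 5.7
tcp_pos: [0.6433, 0.0633, 0.3422]
orientation: [-1.271, 1.173, 1.278]
contact_force: [-0.5, -0.3, -0.4]
grip_width: 0.0618
```

Emit:
{"name": "servo_tool", "arguments": {
  "motion": [
    [0, 0, 0, 0, 1],
    [0, 0, 0, 0, 1],
    [0, 0, 0, 0, 1]
  ]
}}

```text
clock: 6.0
tcp_pos: [0.6436, 0.0634, 0.3434]
orientation: [-1.272, 1.171, 1.277]
contact_force: [0.2, 0.3, -2.0]
grip_width: 0.0617
```

```bash
cat > st.py <<'E'
from h import *
P=[];F=[]
p,M=tool();save('s_latest',grab_frame('scene'))
yaw=np.radians(5.05);x=np.array([np.cos(yaw),np.sin(yaw)]);yy=np.array([-x[1],x[0]])
for pose in((p,M),tool()):
    p,M=pose;print('rail behind center mm',round(1e3*(.7055-p[:2]@x)+3.4,1),'lateral',round(1e3*(p[:2]@yy-.0065),1),'center z',round(p[2]-.1625,4),'jaw',np.degrees(np.arctan2(M[1,2],M[0,2])).round(2),get_obs()['contact_force'].round(1),get_obs()['moment'].round(2),M[:,0].round(4))
E
python3 st.py
```

```text
rail behind center mm 62.2 lateral 0.0 center z 0.1809 jaw 95.01 [-0.1 -0.3 -1.9] [ 0.01 -0.03  0.  ] [-0.005  -0.0013 -1.    ]
rail behind center mm 62.3 lateral -0.0 center z 0.1807 jaw 95.01 [-0.1 -0.3 -1.9] [ 0.01 -0.03  0.  ] [-0.0053 -0.0014 -1.    ]
```

Emit:
{"name": "servo_tool", "arguments": {
  "motion": [
    [0.005, 0, 0, 0, 1],
    [0.01, 0, 0, 0, 1],
    [0.015, 0, 0, 0, 1],
    [0.02, 0, 0, 0, 1],
    [0.023, 0, 0, 0, 1],
    [0.023, 0, 0, 0, 1],
    [0.023, 0, 0, 0, 1]
  ]
}}

```text
clock: 6.75
tcp_pos: [0.6435, 0.0633, 0.3201]
orientation: [-1.271, 1.172, 1.277]
contact_force: [-0.1, -0.5, -0.9]
grip_width: 0.0617
```

```bash
python3 st.py; python3 -c "
import cv2;a=cv2.imread('pics/s_latest.png');cv2.imwrite('pics/s1c.png',cv2.resize(a[180:330,145:345],None,fx=3.9,fy=3.9,interpolation=cv2.INTER_CUBIC))"
```

```text
rail behind center mm 62.3 lateral -0.1 center z 0.1576 jaw 95.0 [ 0.3  0.2 -2.1] [ 0.03  0.03 -0.01] [-0.0054 -0.0014 -1.    ]
rail behind center mm 62.3 lateral -0.1 center z 0.1578 jaw 95.0 [ 0.3  0.2 -2.1] [ 0.03  0.03 -0.01] [-0.0051 -0.0014 -1.    ]
```

View pics/s1c.png

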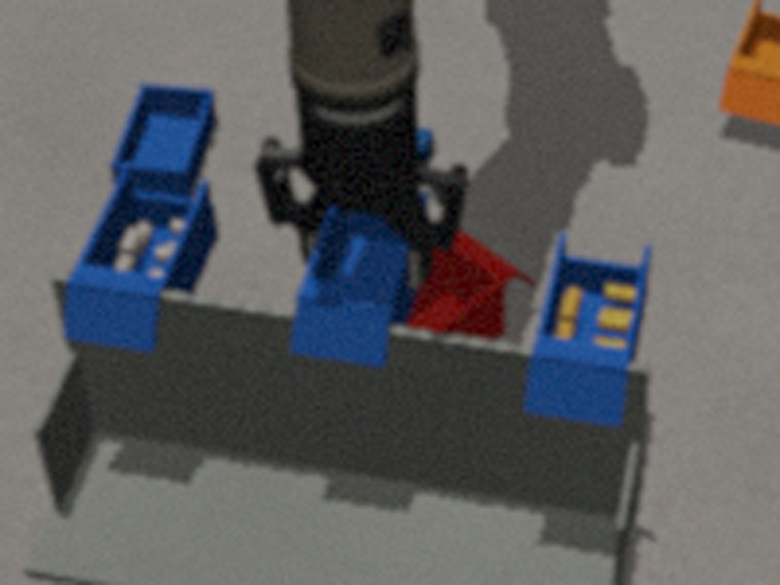

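The lip of the held bin (crop 295–388, 300–365) is over and behind the rail, in line with the hung bins and with no contact force. Next is the last diagonal descent.

Emit:
{"name": "servo_tool", "arguments": {
  "motion": [
    [0.002, -0.001, 0, 0, 1],
    [0.004, -0.002, 0, 0, 1],
    [0.006, -0.003, 0, 0, 1],
    [0.008, -0.004, 0, 0, 1],
    [0.01, -0.005, 0, 0, 1],
    [0.012, -0.006, 0, 0, 1],
    [0.012, -0.006, 0, 0, 1],
    [0.012, -0.006, 0, 0, 1]
  ]
}}

```text
clock: 7.6
tcp_pos: [0.6495, 0.0638, 0.3082]
orientation: [-1.272, 1.171, 1.277]
contact_force: [-1.0, -0.2, -1.2]
grip_width: 0.0617
```

```bash
python3 st.py
```

```text
rail behind center mm 56.3 lateral -0.1 center z 0.1457 jaw 95.0 [-0.6  0.4 -1.2] [-0.04 -0.03 -0.03] [-0.0052 -0.0014 -1.    ]
rail behind center mm 56.3 lateral -0.1 center z 0.1458 jaw 95.0 [-0.6  0.4 -1.2] [-0.04 -0.03 -0.03] [-0.005  -0.0014 -1.    ]
```

Nearly seated. I'll continue in 1 mm steps until contact.

Emit:
{"name": "servo_tool", "arguments": {
  "motion": [
    [0.001, 0, 0, 0, 1],
    [0.001, 0, 0, 0, 1],
    [0.002, 0, 0, 0, 1],
    [0.002, 0, 0, 0, 1],
    [0.002, 0, 0, 0, 1]
  ]
}}

```text
clock: 8.15
tcp_pos: [0.6495, 0.0638, 0.3066]
orientation: [-1.272, 1.171, 1.276]
contact_force: [-0.4, -0.2, 0.8]
grip_width: 0.0618
```

```bash
python3 st.py
```

```text
rail behind center mm 56.3 lateral -0.1 center z 0.1441 jaw 95.0 [-1.3 -0.6  2.2] [-0.02  0.1  -0.02] [-0.0046 -0.0013 -1.    ]
rail behind center mm 56.3 lateral -0.1 center z 0.1441 jaw 95.0 [-1.3 -0.6  2.2] [-0.02  0.1  -0.02] [-0.0047 -0.0013 -1.    ]
```

Seated: the vertical force went from −2 to +2 N at z = 0.144, as expected. Opening gradually now.

Emit:
{"name": "servo_tool", "arguments": {
  "motion": [
    [0, 0, 0, 0, -0.4],
    [0, 0, 0, 0, -0.48],
    [0, 0, 0, 0, -0.52],
    [0, 0, 0, 0, -0.6],
    [0, 0, 0, 0, -0.7],
    [0, 0, 0, 0, -0.8],
    [0, 0, 0, 0, -0.8],
    [0, 0, 0, 0, -0.8]
  ],
  "force": 20
}}

```text
clock: 9.0
tcp_pos: [0.6495, 0.0638, 0.3066]
orientation: [-1.272, 1.171, 1.276]
contact_force: [-0.1, 0.8, -0.4]
grip_width: 0.0768
```

Emit:
{"name": "servo_tool", "arguments": {
  "motion": [
    [0, 0, 0, 0, -0.8],
    [-0.005, 0, 0, 0, -0.8],
    [-0.02, 0, 0, 0, -0.8],
    [-0.05, 0, 0, 0, -0.8],
    [-0.09, 0, 0, 0, -0.8],
    [-0.13, 0, 0, 0, -0.8],
    [-0.17, 0, 0, 0, -0.8],
    [-0.2, 0, 0, 0, -0.8]
  ]
}}

```text
clock: 9.8
tcp_pos: [0.6503, 0.0637, 0.5113]
orientation: [-1.273, 1.167, 1.273]
contact_force: [0.6, -0.1, 0.4]
grip_width: 0.0772
```

Emit:
{"name": "servo_tool", "arguments": {
  "motion": [
    [0, 0.04, 0, 0, -0.8],
    [0, 0.08, 0, 0, -0.8],
    [0, 0.08, 0, 0, -0.8],
    [0, 0.08, 0, 0, -0.8]
  ]
}}

```text
clock: 10.2
tcp_pos: [0.57, 0.0565, 0.513]
orientation: [-1.274, 1.165, 1.272]
contact_force: [0.1, 0.6, 1.3]
grip_width: 0.0766
```

```bash
python3 - <<'E'
from h import *
p=tool();w=grab_frame('wrist');np.savez('w4.npz',w=w,p=p[0],M=p[1]);s=grab_frame('scene');t=grab_frame('top');np.save('scene4.npy',s);np.save('top4.npy',t)
print(p[0],get_obs()['contact_force'])
A=w;B=cv2.resize(s[180:330,145:345],(560,420),interpolation=cv2.INTER_CUBIC)
im=np.vstack([cv2.resize(A[:,:],(400,300)),cv2.resize(B,(400,300))]);
save('w4',A);save('w4s',B)
E
```

```text
[0.57000184 0.05654762 0.51301555] [0.63202355 0.37483517 0.01206351]
```

View pics/w4.png

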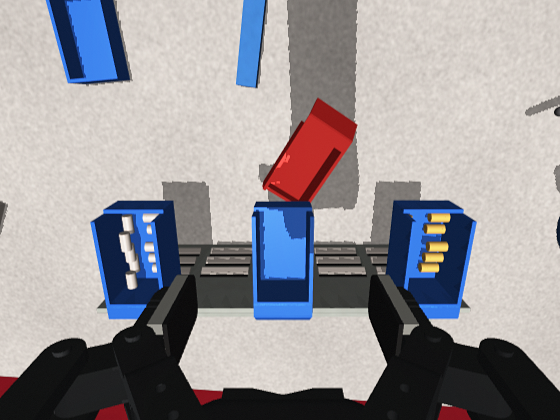

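View pics/w4s.png

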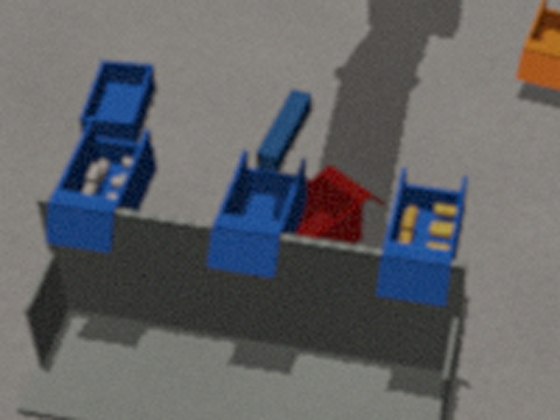

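The bin hangs with its lip in line with both neighbours (scene crop lips at 48–112, 210–277 and 380–446). The wrist view shows it centred at columns 252–313. I'll check the numbers.

```bash
python3 - <<'E'
from h import *
d=np.load('w4.npz');w=d['w'];pose=(d['p'],d['M'])
h=cv2.cvtColor(w,cv2.COLOR_RGB2HSV);m=((h[...,0]>100)&(h[...,0]<125)&(h[...,1]>110)).astype(np.uint8)
L=[];Rr=[]
for r in range(225,296,5):
    x=np.where(m[r,240:325])[0]+240;L.append((x.min()-.5,r));Rr.append((x.max()+.5,r))
yaw=np.radians(5.05);X=np.array([np.cos(yaw),np.sin(yaw)]);Y=np.array([-X[1],X[0]])
for n,q in(('L',L),('R',Rr)):
    W=wray(np.array(q),.174,pose)[:,:2];f=np.polyfit(W@X,W@Y,1);print(n,'Y',(W@Y).mean().round(4),'yaw rel',np.degrees(np.arctan(f[0])).round(2),np.array(q)[[0,-1]].tolist())
b=w[...,2].astype(int);g=cv2.cvtColor(w,cv2.COLOR_RGB2GRAY)
# front and lip rows across the three bins
for c in(130,150,268,283,298,425,445):
    y=np.where(m[195:330,c])[0]+195;print(c,y.min(),y.max())
# neighbours' gap faces: bottom/side silhouettes as control, same rows
for r in(240,255): 
    x=np.where(m[r,90:240])[0]+90;z=np.where(m[r,325:480])[0]+325;print(r,x.max(),z.min())
# bystanders before/after in the top view
for n in('top0.npy','top4.npy'):
    a=np.load(n);h=cv2.cvtColor(a,cv2.COLOR_RGB2HSV);mm=((h[...,0]>100)&(h[...,0]<125)&(h[...,1]>140)&(h[...,2]>50))
    for R in((190,235,340,385),(198,240,290,308)):
        ys,xs=np.where(mm[R[0]:R[1],R[2]:R[3]]);print(n,(xs.mean()+R[2]).round(2),(ys.mean()+R[0]).round(2),len(xs))
E
```

```text
L Y -0.0254 yaw rel -1.77 [[251.5, 225.0], [252.5, 295.0]]
R Y 0.0373 yaw rel 1.89 [[313.5, 225.0], [312.5, 295.0]]
130 201 318
150 201 299
268 202 319
283 202 319
298 202 319
425 201 315
445 201 318
240 176 389
255 179 387
top0.npy 361.45 213.61 634
top0.npy 298.79 219.43 248
top4.npy 361.44 213.63 636
top4.npy nan nan 0<stdin>:21: RuntimeWarning: Mean of empty slice.
  ret = ret.dtype.type(ret / rcount)
```

Centring is within 0.5 mm (Y 0.0060 against 0.0065 mid-gap) and net yaw is about 0.1°. The lip row matches the neighbours' within 1 px. The front rim looks slightly low, as expected from the slot's 4 mm of play. The top-view tube check came back empty because the arm covers it, but the tube is visible in the scene and wrist views. I'll do a last stillness check and then hand in.

```bash
python3 - <<'E'
from h import *
a=np.load('scene4.npy').astype(int)
for _ in range(6): s=grab_frame('scene')
t=np.load('scene0.npy').astype(int)
D=lambda u,v,r:np.abs(u[r[0]:r[1],r[2]:r[3]]-v[r[0]:r[1],r[2]:r[3]]).mean().round(2)
print('bin still',D(s.astype(int),a,(230,285,215,250)),'tube vs start',D(s.astype(int),t,(212,240,236,257)),'tray',D(s.astype(int),t,(200,235,170,205)),get_obs()['clock'])
print(hand_in())
E
```

```text
bin still 3.3 tube vs start 3.78 tray 3.67 10.65
the job is handed in; nothing more can be done
None
```

The lipped blue bin now hangs by its lip on the top rail, in the middle of the gap between the two hung bins. I handed the job in at 10.65 s. I gripped it across its width, lifted it over the rail, lowered it until it touched at the expected height (0.144 m), then released it and backed the arm clear.

**Last checks**
- **Position:** it is about 0.5 mm off the middle of the gap, its net yaw to the panel is about 0.1°, and its lip is level with its neighbours' to within 1 pixel.
- **Stillness and bystanders:** the bin did not move between the last pictures. The tray and tube match the starting picture to within image noise.

**Disagreements**
- **Front rim:** in the wrist view it looks slightly low, roughly 10 mm or less at this resolution. The slot's 4 mm of play on the rail would account for about 7 mm (about 4°). I did not correct it.
- **Rail position:** the top and scene views put the rail edges 12 mm apart instead of 6, so I used the wrist camera. It measured the gap at 247.3 mm, against the 248 mm given.
- **Tube check:** the top-view check of the tube failed because the arm covered it, so that result rests on the scene view.

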